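Find the brass disc in the inspection mirror

ROBOT

A 7-joint arm with a two-finger parallel gripper is mounted at the origin on the work surface. World frame = base frame: x ahead of the robot, y to its left, z up, the work surface at z = 0. Lengths are in m, angles in rad, forces in N, time in s.
With the tool pointing down it reaches from about 0.425 to 1.025 m from the base axis. Payload 3.6 kg.
Tool frame: the origin (TCP) lies at the very end of the fingers, on their centre line; the grasp point (between the pads) lies arm.pinch_z behind it (arm.pinch_z is the distance from the TCP to the grasp point, in m); z points along the fingers, y is the line along which they close (so a half turn about z gives the same grasp; the last joint's range is limited). The gripper opens to 85 mm and grips with 20 to 120 N. Pads are 22 mm wide; open, the fingers measure 114 mm over their backs; the gripper's body (76 mm by 85 mm) begins 54 mm behind the grasp point. The pads swing forward as they close: fully open they stand 13 mm farther back than shut.
Start: joints at [-1.308, 0.591, 0.048, 1.609, -0.033, 0.943, -0.034], TCP at [0.253, 0.679, 0.231] pointing down, gripper open.
Joint ranges: [-2.69, 2.69], [-0.47, 2.24], [-1.27, 1.36], [0.19, 2.51], [-1.53, 4.68], [0.08, 2.07], [-3.09, 3.09]. Speed limits (rad/s): [2.57, 2.57, 3.14, 3.14, 3.14, 3.14, 3.14].

INTERFACE

Orientations are given as a 3x3 rotation matrix whose columns are the frame's x, y, z axes.
In Python, from station import arm gives the robot as it stands. The module is installed in compiled form; this text tells all that it offers.
- The arm moves only by the tool apply_moves, never from a script. Its argument "series" is a list of rows, each a list of 3 entries, a list of its own where there are three numbers: the closure, from 0 (fully open) to 1 (shut), then the shift along the tool's x, y, z in m, then the turn about the tool's z in rad. In form: [[grip, [tx, ty, tz], spin], ...]. A call has 1 to 8 rows; each row shifts and turns the commanded pose from where the row before left it, along the tool's axes as they then stand; what a row does not reach is not made up. A row lasts 1/8 s, in which the tool goes at most 62.5 mm and 10.7 degrees, less where a joint would pass 70% of its speed; a pose out of reach is approached as far as the arm can. A call is refused whole if a number of a shift passes 0.0625 or a number of a turn 0.188, either way. A call with a gripper value outside its range is refused whole. The fingers move at their own pace and stop on an object; "force" is the grip in N (left out, the last holds). Time passes only in rows, so rows that do not move let the fingers close. It gives the time, the measured TCP pose, the force, the opening and the grip force at its end, in the units of the state.
- arm.sense(): the state, without advancing time (a new reading comes with each control period).
- arm.read_camera(name): name is "scene" or "side" or "wrist"; returns a dict with "image" (384x512x3 uint8, blue, green, red), "intrinsics" (3x3 intrinsics, pixels), "extrinsics" (4x4, takes a point from camera to world coordinates). Camera axes: x right, y down, z forward; pixel columns grow to the right and rows downward; lengths in m; the calibration is good to about 2 mm. A picture is of the moment at which its call begins. There is no depth.
- arm.job_done(): hands the job in; it is judged then, once.
The state is a dict: "t": time; "joint_pos": joint angles; "dq": joint speeds; "joint_torque": joint torques, N m; "eef_pos": TCP position; "orientation": TCP orientation; "wrist_force": force on the tool from outside, world axes, zero at the start; "torque": the same for the moment, N m; "width": finger opening in m; "grip_force": force on a finger pad.
Only numpy, scipy, OpenCV 4.12 (cv2) and the standard library are available. Lean on these libraries where they do the work, as an engineer would, in place of code of your own. Each camera call takes 0.05 s, during which the arm holds its last target. There are 200 camera calls.

TASK

Set the inspection light first: turn the black bar knob on the grey dimmer box until its pointed end is in line with the single long white tick, and then push the steel fork lock fully home so that its prongs straddle the knob. Then swing the pivoting mirror by its upright handle peg until the camera on the rail sees the brass disc of the wooden block in the middle of the mirror, and finish while still holding the peg with the gripper at that angle (the mirror springs back if let go). Leave the other things on the desk where they are.

Things in the scene. Friction and masses are not known exactly. Their poses are not given: they have to be found in the camera images.
- dimmer: Fixed grey control box, 230 mm (its x) x 110 mm (its y) x 50 mm tall. Origin: on the table, under the knob's axis; the box reaches from 160 mm behind (-x) to 70 mm ahead (+x). The long white tick on its top runs from the knob along +x (the short ticks, every 0.5 rad either side, are only a scale). The lock's track lies on the -x side of the knob. Place and yaw vary.
- knob_grip (a point): Point on the knob's vertical axis, 77 mm above the table: where to pinch the knob. The knob is an upright black bar 53 mm long, 12 mm thick, standing from 53 to 89 mm above the table; x axis along the bar towards its narrow pointed end (white line on top). It turns with the knob.
- knob (a joint): Angle of the knob, rad, counter-clockwise from above; 0 = pointed end in line with the long tick. Range -1.6 to 1.6; starts 0.5 to 1.3. It stays where it is left (friction 0.04 N m).
- lock_grip (a point): Middle of the fork lock's grip, 87 mm above the table: an upright black tab 12 mm thick (along the dimmer's x), 24 mm wide (its y), from 61 to 103 mm above the table. It rides 28 mm behind the origin of the flat steel fork (plate 84 x 42 x 7 mm, lying 4 mm above the box, prongs towards the knob, 20 mm between them).
- lock (a joint): How far the lock is slid towards the knob, along the dimmer's +x, m: 0 = drawn back, 0.07 = fully home against its stop, prongs either side of the knob. Starts 0 to 0.015; slides with about 1.5 N of friction and stays.
- rig: Fixed inspection rig: aluminium rail 44 mm wide, 15 mm tall, 380 mm long along its y. Origin: on the table below the mirror's vertical axis. A black camera with a white ring light stands at the +y end, looking along -y at the mirror (its ring light tops out at 111 mm). Place and yaw vary.
- axis (a point): Point on the mirror's vertical pivot axis, 75 mm above the table, at the height of the lens and of the disc; the mirror's surface passes through this axis. Axes as rig.
- lens (a point): Front of the camera's lens, 234 mm along the rig's +y from axis, 75 mm above the table.
- mirror (a joint): Angle of the upright mirror (96 x 96 mm, 27 to 123 mm above the table), rad, counter-clockwise. At q its reflecting side faces q - 0.1745 counter-clockwise from the rig's +x. Range 0 to 1.6; a spring turns it back to 0 (0.08 N m at 0, 0.28 at 1.4). The disc shows when the mirror faces half way between lens and disc, seen from the axis: q somewhere in 0.6 to 1.15.
- mirror_handle (a point): The mirror's handle: an upright steel peg, 12 mm in diameter, standing behind the mirror's back 90 mm from the axis on a flat arm 7 mm thick. This point: on the peg's centre line, 165 mm above the table; the peg is free from 132 to 188 mm above the table. Its x axis points from the peg towards the axis, the way the mirror faces. It circles the axis with the mirror, at radius 90 mm.
- sight_line (a point): Unseen: at axis, its x axis is the line along which the camera looks after its look down the rail is reflected by the mirror; it turns twice as far as the mirror. The camera sees the disc in the middle of the mirror when this x axis points at the disc.
- mark (a point): Centre of the brass disc (30 mm across) on the upright face of a light wooden block in a dark wooden cradle (125 x 130 mm, 140 mm tall, fixed). 75 mm above the table, 0.18 to 0.28 m from the mirror's axis, on the robot's right of it; x axis out of the face. Place and yaw vary.
- loupe: bystander: black eyepiece loupe, 38 mm across, 38 mm tall; origin: centre of its underside
- brush: bystander: a brush 180 mm long, lying
- folder: bystander: white bone folder, flat strip 150 x 22 x 6 mm, lying
- weight_a: bystander: brass paperweight with a knob, 56 mm across, 50 mm tall
- weight_b: bystander: brass paperweight, the twin of weight_a
- jar: bystander: closed jar, 60 mm across, 75 mm tall
- eraser: bystander: dark eraser block 55 x 24 x 16 mm

How it is judged:
By the outcome, as a careful person would: the job done as asked, in the order asked, and still so for the second after the job is handed in, while the arm keeps its last pose, push and grip.
It also fails if it takes over 61 s, if anything falls off the work surface, if the arm or the gripper's body presses on something with over 40 N, if the wrist force passes 120 N, or if a joint passes its speed limit or range.

## Working session

There is one attempt and no reset: what is moved stays moved. The work goes in short steps, Python scripts to look and compute and a tool call to move; the robot and the scene stay as the last step left them, time stands still between calls to the robot, and variables do not carry over. Pictures are saved under pics/ and viewed, at most 10 in all, crops included, and the job is handed in when it is done.

Besides the shell and the picture viewer there is one more tool, called after "Emit:" in YAML: its name, and indented under it one key for each argument. apply_moves: Moves the arm, as the interface text tells. Its arguments: {"type":"object","properties":{"series":{"type":"array","items":{"type":"array"}},"force":{"type":"number"}},"required":["series"]}

```bash
mkdir -p pics; ls; python3 - <<'E'
from station import arm
import cv2,numpy as np,json
s=arm.sense(); print(s['t'],s['eef_pos'],s['orientation'],s['width'],arm.pinch_z)
for n in ['scene','side','wrist']:
    c=arm.read_camera(n); cv2.imwrite(f'pics/{n}0.png',c['image']); np.savez(f'{n}0.npz',K=c['intrinsics'],E=c['extrinsics'])
    print(n,np.round(c['intrinsics'],1).tolist(),np.round(c['extrinsics'],3).tolist())
E
```

```text
pics
0.0 [0.25293634 0.67855151 0.23012235] [[-9.37039710e-01  3.49222198e-01 -6.62489177e-04]
 [ 3.49222798e-01  9.37037186e-01 -2.17918380e-03]
 [-1.40242361e-04 -2.27333808e-03 -9.99997406e-01]] 0.08552222196941596 0.0187
scene [[396.9, 0.0, 253.3], [0.0, 396.9, 187.3], [0.0, 0.0, 1.0]] [[-0.744, 0.41, -0.528, 1.088], [0.668, 0.473, -0.575, 0.598], [0.014, -0.78, -0.625, 0.728], [0.0, 0.0, 0.0, 1.0]]
side [[495.0, 0.0, 256.4], [0.0, 495.0, 186.9], [0.0, 0.0, 1.0]] [[-0.902, -0.328, 0.282, 0.239], [-0.432, 0.707, -0.56, 0.686], [-0.016, -0.627, -0.779, 1.025], [0.0, 0.0, 0.0, 1.0]]
wrist [[295.0, 0.0, 254.2], [0.0, 295.0, 192.1], [0.0, 0.0, 1.0]] [[0.349, 0.89, 0.294, 0.177], [0.937, -0.33, -0.113, 0.707], [-0.003, 0.315, -0.949, 0.374], [0.0, 0.0, 0.0, 1.0]]
```

View pics/scene0.png

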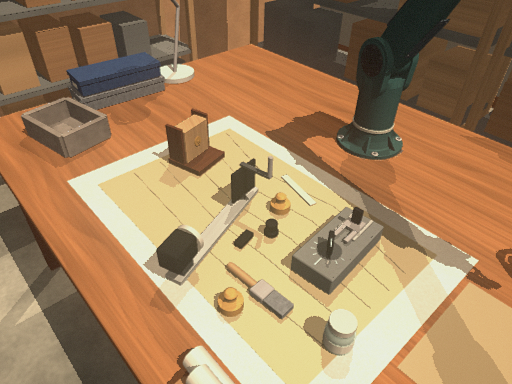

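View pics/side0.png

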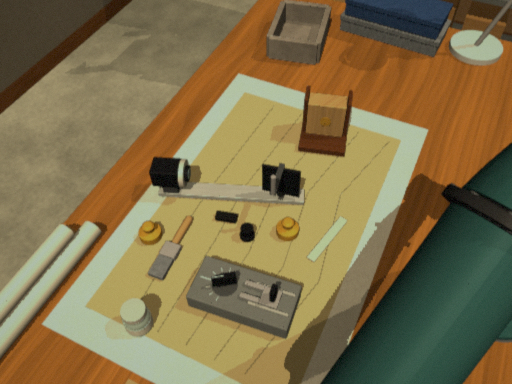

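The scene view shows the dimmer at about (335,250), the mirror at (243,182), the camera at (180,250) and the block at (195,140). The side view shows the knob at about (224,279), the lock tab at (275,291), the mirror peg at (275,177) and the disc at (326,121). I'll zoom in next.

```bash
python3 - <<'E'
import cv2,numpy as np
s=cv2.imread('pics/side0.png'); c=cv2.imread('pics/scene0.png')
def crop(im,x,y,w,h): 
    o=cv2.resize(im[y:y+h,x:x+w],(400,300),interpolation=cv2.INTER_CUBIC)
    return o
cv2.imwrite('pics/comp1.png',np.vstack([np.hstack([crop(s,184,250,120,90),crop(c,286,200,120,90)]),np.hstack([crop(s,250,80,160,120),crop(c,150,100,160,120)])]))
E
```

```text
(no output)
```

View pics/comp1.png

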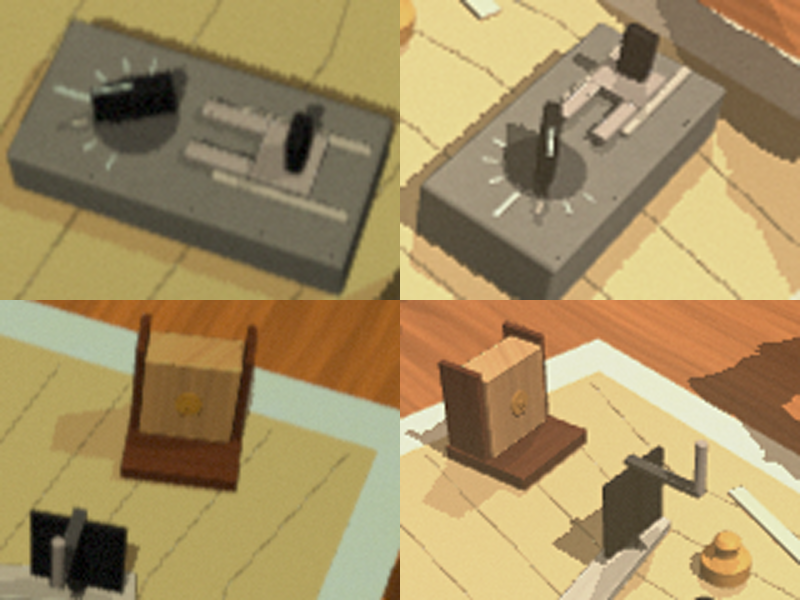

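```bash
cat > h.py <<'E'
import numpy as np
from scipy.optimize import least_squares
def cam(n): 
    d=np.load(n+'.npz'); return d['K'],d['E']
def proj(c,P):
    K,E=c; p=np.linalg.inv(E)@np.append(P,1); p=K@p[:3]; return p[:2]/p[2]
def ray(c,uv,z):
    K,E=c; d=E[:3,:3]@np.linalg.inv(K)@np.array([*uv,1.]); o=E[:3,3]; return o+d*(z-o[2])/d[2]
def pose(x,y,a,p): 
    return np.array([x+np.cos(a)*p[0]-np.sin(a)*p[1],y+np.sin(a)*p[0]+np.cos(a)*p[1],p[2]])
def fit(obs,x0):  # obs: (cam, uv, local pt)
    f=lambda v: np.concatenate([proj(c,pose(*v,p))-uv for c,uv,p in obs])
    r=least_squares(f,x0,loss='soft_l1'); return r.x,np.round(f(r.x).reshape(-1,2),1)
E
python3 - <<'E'
from h import *
S,C=cam('side0'),cam('scene0')
A=(184,250);s=lambda x,y:(184+x/3.333,250+y/3.333); c=lambda x,y:(286+(x-400)/3.333,200+y/3.333)
s2=lambda x,y:(250+x/2.5,80+(y-300)/2.5); c2=lambda x,y:(150+(x-400)/2.5,100+(y-300)/2.5)
for n,l,cm in (('s',[s(75,20),s(12,155),s(340,268),s(392,122)],S),('c',[c(420,183),c(556,270),c(724,90),c(612,25)],C)):
    for p in l: print(n,np.round(ray(cm,p,.05),3))
for nm,ps,pc,z in (('mark',s2(189,404),c2(518,403),.075),('peg',s2(58,540),c2(701,443),.188),('mirA',s2(30,511),c2(663,448),.123),('mirB',s2(128,527),c2(603,491),.123),('locktop',s(302,116),c(640,33),.103),('tickend',s(55,92),c(497,217),.05)):
    print(nm,np.round(ray(S,ps,z),3),np.round(ray(C,pc,z),3))
for p in [(160,190),(303,203)]: print('rail',np.round(ray(S,p,.015),3))
E
```

```text
s [0.608 0.215 0.05 ]
s [0.596 0.32  0.05 ]
s [0.374 0.3   0.05 ]
s [0.383 0.195 0.05 ]
c [0.612 0.213 0.05 ]
c [0.6   0.321 0.05 ]
c [0.378 0.298 0.05 ]
c [0.382 0.199 0.05 ]
mark [ 0.51  -0.284  0.075] [ 0.515 -0.284  0.075]
peg [0.522 0.041 0.188] [0.523 0.042 0.188]
mirA [ 0.584 -0.031  0.123] [ 0.492 -0.045  0.123]
mirB [ 0.49  -0.052  0.123] [ 0.589 -0.028  0.123]
locktop [0.427 0.241 0.103] [0.429 0.249 0.103]
tickend [0.593 0.269 0.05 ] [0.595 0.267 0.05 ]
rail [0.83  0.076 0.015]
rail [ 0.475 -0.042  0.015]
```

Emit:
apply_moves:
  series:
    - [0, [-0.04, -0.029, 0], 0]
    - [0, [-0.046, -0.033, 0], 0]
    - [0, [-0.046, -0.033, 0], 0]
    - [0, [-0.046, -0.033, 0], 0]
    - [0, [-0.046, -0.033, 0], 0]
    - [0, [-0.046, -0.033, 0], 0]
    - [0, [-0.046, -0.033, 0], 0]
    - [0, [-0.046, -0.033, 0], 0]

```text
t: 1.15
eef_pos: [0.5023, 0.3076, 0.2312]
orientation: [[-0.937, 0.349, -0.0], [0.349, 0.937, -0.0], [0.0, -0.0, -1.0]]
wrist_force: [0.6, 0.4, -0.3]
width: 0.0856
grip_force: 0.0
```

Emit:
apply_moves:
  series:
    - [0, [-0.04, -0.029, 0], 0]
    - [0, [0, 0, 0], -0.18]
    - [0, [0, 0, 0], -0.18]
    - [0, [0, 0, 0], -0.18]
    - [0, [0, 0, 0], -0.18]
    - [0, [0, 0, 0], -0.18]
    - [0, [0, 0, 0], -0.18]
    - [0.3, [0, 0, 0], 0]

```text
t: 2.15
eef_pos: [0.5288, 0.2678, 0.2311]
orientation: [[-0.751, -0.66, -0.001], [-0.66, 0.751, 0.0], [0.001, 0.0, -1.0]]
wrist_force: [-0.6, -0.6, 0.9]
width: 0.07
grip_force: 0.0
```

```bash
python3 - <<'E'
from station import arm
import cv2,numpy as np
s=arm.sense(); print(s['t'],s['eef_pos'],s['orientation'][:,0],s['width'],s['joint_pos'])
c=arm.read_camera('wrist'); cv2.imwrite('pics/w1.png',cv2.resize(c['image'],(768,576),interpolation=cv2.INTER_CUBIC)); np.savez('w1.npz',K=c['intrinsics'],E=c['extrinsics'])
E
```

```text
2.15 [0.52884879 0.26784408 0.23106107] [-7.51192066e-01 -6.60083501e-01  5.01034667e-04] 0.07000913352303666 [-0.40216903  0.43137644 -0.1932325   1.90763908  0.11021719  0.81327043
  1.63770569]
```

View pics/w1.png

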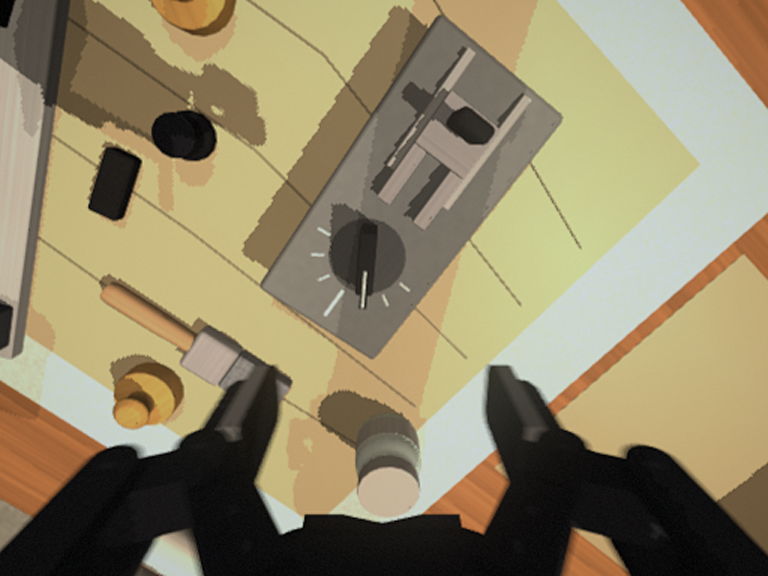

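The wrist view shows the box's top corners at (443,15), (562,117), (375,357) and (263,285). The knob's white line runs from (364,272) to (363,306), and the long tick from (340,293) to (326,315).

```bash
python3 - <<'E'
from h import *
S,C,W=cam('side0'),cam('scene0'),cam('w1')
s=lambda x,y:(184+x/3.333,250+y/3.333); c=lambda x,y:(286+(x-400)/3.333,200+y/3.333)
w=lambda x,y:(x/1.5,y/1.5)
L=[(.07,-.055,.05),(.07,.055,.05),(-.16,.055,.05),(-.16,-.055,.05)]
obs=[(S,s(*p),l) for p,l in zip([(75,20),(12,155),(340,268),(392,122)],L)]
obs+=[(C,c(*p),l) for p,l in zip([(420,183),(556,270),(724,90),(612,25)],L)]
wo=[(W,w(*p),l) for p,l in zip([(263,285),(375,357),(562,117),(443,15)],[L[0],L[1],L[2],L[3]])]
for o in (obs,wo,obs+wo): v,r=fit(o,[.53,.26,.09]); print(np.round(v,4),r.tolist())
print('knob line',[np.round(ray(W,w(*p),.089),4) for p in ((364,272),(363,306),(369,222))])
a=[ray(W,w(*p),.05) for p in ((340,293),(326,315))]; print('tick',a); d=a[1]-a[0]; print(np.arctan2(d[1],d[0]))
k=[ray(W,w(*p),.089)for p in ((364,272),(363,306),(369,222))]; 
d=k[1]-k[0];print(np.arctan2(d[1],d[0]));d=k[1]-k[2];print(np.arctan2(d[1],d[0]))
print('lock',ray(W,w(468,115),.103))
E
```

```text
[0.5363 0.2615 0.086 ] [[-0.4, -1.3], [-2.6, -0.3], [0.4, 1.5], [0.9, -0.4], [0.2, -0.3], [0.0, 0.9], [3.0, -0.1], [-1.8, -1.3]]
[0.5351 0.2612 0.098 ] [[-2.9, 1.4], [-0.2, 3.2], [4.9, -0.0], [-0.0, -3.6]]
[0.5355 0.2611 0.0954] [[-0.4, -1.1], [-2.1, 0.1], [1.4, 0.9], [1.4, -1.0], [0.4, -0.3], [0.5, 0.6], [2.6, -0.8], [-2.3, -1.7], [-3.3, 1.4], [-0.7, 3.4], [4.7, 0.5], [0.0, -3.3]]
knob line [array([0.5376, 0.2603, 0.089 ]), array([0.5566, 0.2756, 0.089 ]), array([0.5099, 0.2408, 0.089 ])]
tick [array([0.5723203 , 0.26356101, 0.05      ]), array([0.59371727, 0.26696247, 0.05      ])]
0.15764995801245618
0.6803580651373109
0.6411280949986742
lock [0.42395535 0.24189684 0.103     ]
```

Emit:
apply_moves:
  series:
    - [0.3, [0, -0.0092, 0.02], 0.03]
    - [0.45, [0, 0, 0.04], 0]
    - [0.45, [0, 0, 0.04], 0]
    - [0.45, [0, 0, 0.04], 0]
    - [0.45, [0, 0, 0.02], 0]
    - [0.45, [0, 0, 0.01], 0]
    - [0.45, [0, 0, 0], 0]

```text
t: 3.08
eef_pos: [0.5349, 0.2613, 0.061]
orientation: [[-0.77, -0.638, -0.001], [-0.638, 0.77, -0.001], [0.001, -0.0, -1.0]]
wrist_force: [0.1, 0.8, 0.3]
width: 0.0469
grip_force: 0.0
```

Emit:
apply_moves:
  series:
    - [0.6, [0, 0, 0], 0]
    - [0.8, [0, 0, 0], 0]
    - [1, [0, 0, 0], 0]
    - [1, [0, 0, 0], 0]
    - [1, [0, 0, 0], 0]
  force: 30

```text
t: 3.7
eef_pos: [0.5372, 0.2605, 0.0625]
orientation: [[-0.77, -0.638, 0.003], [-0.638, 0.77, -0.0], [-0.003, -0.002, -1.0]]
wrist_force: [2.9, -3.7, 6.4]
width: 0.0112
grip_force: 32.9
```

```bash
python3 - <<'E'
from station import arm
import cv2,numpy as np
s=arm.sense(); print(s['t'],s['eef_pos'],s['orientation'][:,0],s['width'],s['grip_force'],s['wrist_force'],s['torque'],np.arctan2(*-s['orientation'][[1,0],0]))
I=[arm.read_camera(n)['image'] for n in('side','scene','wrist')]
f=lambda im,x,y,w,h:cv2.resize(im[y:y+h,x:x+w],(400,300),interpolation=cv2.INTER_CUBIC)
cv2.imwrite('pics/c2.png',np.vstack([np.hstack([f(I[0],184,240,120,90),f(I[1],286,190,120,90)]),np.hstack([f(I[2],0,0,512,384),f(I[2],180,160,160,120)])]))
E
```

```text
3.7 [0.53715716 0.26047002 0.06253032] [-0.77002945 -0.63800292 -0.00263012] 0.011157305943514937 32.91605472564697 [ 2.92630091 -3.70614374  6.41649596] [-0.62453755 -0.52240761 -0.0073347 ] 0.6919048459534063
```

View pics/c2.png

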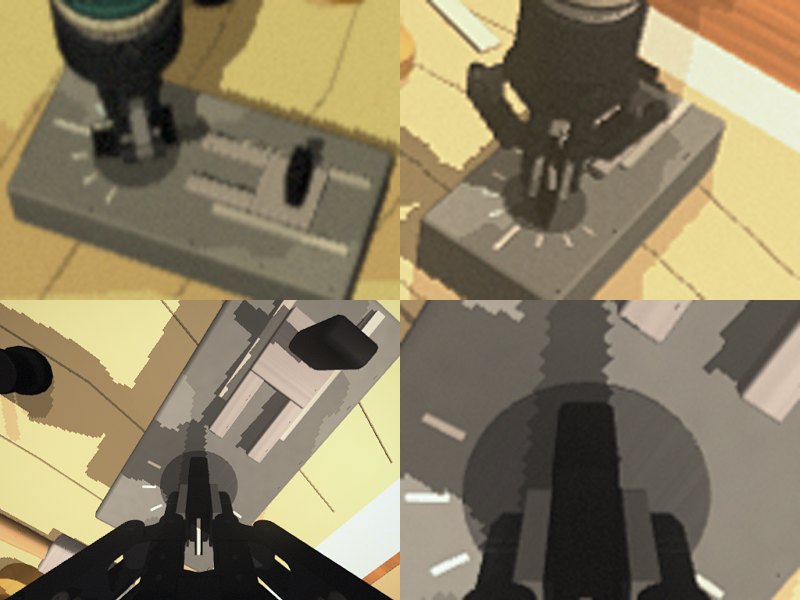

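Emit:
apply_moves:
  series:
    - [1, [-0.001, -0.002, 0], 0.1]
    - [1, [0, 0, 0], 0.15]
    - [1, [0, 0, 0], 0.15]
    - [1, [0, 0, 0], 0.15]
    - [1, [0, 0, 0], 0.047]
    - [1, [0, 0, 0], 0]
    - [1, [0, 0, 0], 0]

```text
t: 4.72
eef_pos: [0.5374, 0.2603, 0.0625]
orientation: [[-0.995, -0.095, 0.001], [-0.095, 0.995, 0.0], [-0.001, 0.0, -1.0]]
wrist_force: [-0.9, -1.5, 8.6]
width: 0.0115
grip_force: 33.4
```

```bash
python3 - <<'E'
from station import arm
import numpy as np
s=arm.sense(); print(s['t'],s['eef_pos'],s['width'],s['wrist_force'],s['torque'],np.arctan2(*-s['orientation'][[1,0],0]))
E
```

```text
4.725 [0.53735398 0.26029467 0.06250859] 0.011475693495973457 [-0.87233504 -1.49645703  8.55427498] [-0.43724498  0.05262515 -0.01141422] 0.0955596567902858
```

Emit:
apply_moves:
  series:
    - [0.8, [0, 0, 0], 0]
    - [0.6, [0, 0, 0], 0]
    - [0.45, [0, 0, 0], 0]
    - [0.45, [0, 0, -0.03], 0]
    - [0.45, [0, 0, -0.05], 0]
    - [0.45, [0, 0, -0.05], 0]
    - [0.45, [0, 0, -0.02], 0]
    - [0.45, [0, 0, 0], 0]

```text
t: 5.72
eef_pos: [0.538, 0.261, 0.2129]
orientation: [[-0.995, -0.096, 0.003], [-0.096, 0.995, 0.002], [-0.003, 0.002, -1.0]]
wrist_force: [-0.6, -0.4, -0.8]
width: 0.0465
grip_force: 0.0
```

```bash
python3 - <<'E'
from station import arm
import cv2,numpy as np
s=arm.sense(); print(s['t'],s['eef_pos'])
c=arm.read_camera('wrist'); cv2.imwrite('pics/w2.png',c['image']);cv2.imwrite('pics/w2c.png',cv2.resize(c['image'][0:270,100:460],(800,600),interpolation=cv2.INTER_CUBIC)); np.savez('w2.npz',K=c['intrinsics'],E=c['extrinsics'])
E
```

```text
5.725 [0.53800577 0.26103688 0.21292129]
```

View pics/w2c.png

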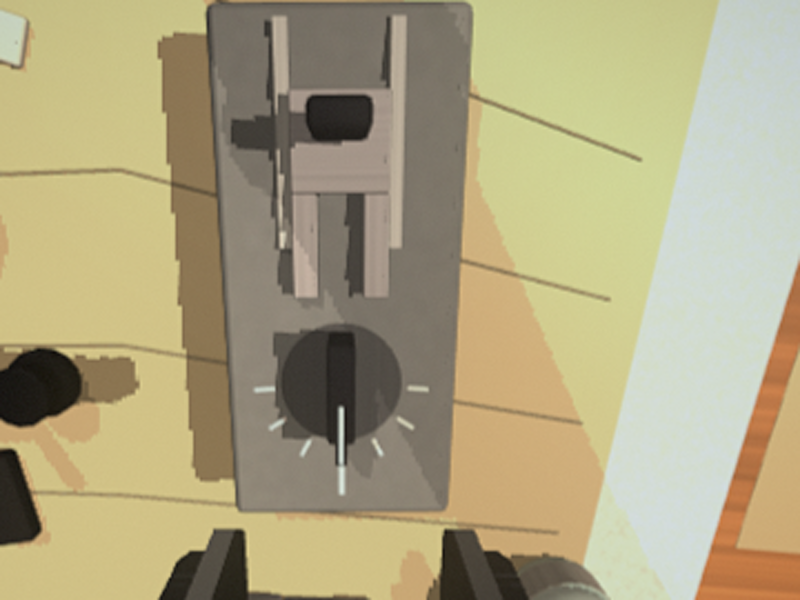

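The knob's white line (341,407)-(341,465) is collinear with the long tick (341,467)-(342,495). The tab top is at about (339,117).

```bash
python3 - <<'E'
from h import *
W=cam('w2'); w=lambda x,y:(100+x/2.2222,y/2.2222)
R=lambda x,y,z:ray(W,w(x,y),z)
k0,k1=R(341,407,.089),R(341,465,.089); t0,t1=R(341,468,.05),R(342,495,.05)
h=lambda d:np.arctan2(d[1],d[0])
print('knob',k0,k1,h(k1-k0),'tick',t0,t1,h(t1-t0)); 
for p in ((306,100),(372,100),(307,137),(372,137)): print('tab',R(*p,.103))
e=[R(*p,.05) for p in ((211,5),(239,509),(470,5),(447,509))]; print('edges',h(e[1]-e[0]),h(e[3]-e[2]))
m=(e[1]+e[3])/2-(e[0]+e[2])/2; print(h(m),(e[1]+e[3])/2)
print('prong axis',R(342,296,.061),R(341,192,.061))
E
```

```text
knob [0.53678432 0.26011053 0.089     ] [0.56319036 0.26263989 0.089     ] 0.09549589635661548 tick [0.58035423 0.26420466 0.05      ] [0.59507083 0.26612675 0.05      ] 0.12987163738550703
tab [0.42245406 0.23691947 0.103     ]
tab [0.42023684 0.25984184 0.103     ]
tab [0.43424437 0.23820339 0.103     ]
tab [0.43202541 0.26114971 0.103     ]
edges 0.09663195386880893 0.10530994180009673
0.10097143807853343 [0.60284402 0.26739641 0.05      ]
prong axis [0.49381516 0.25638469 0.061     ] [0.45048229 0.25178696 0.061     ]
```

Emit:
apply_moves:
  series:
    - [0.45, [0.055, -0.001, 0], 0]
    - [0.45, [0.0565, 0, 0], 0]
    - [0.45, [0, 0, 0.04], 0]
    - [0.45, [0, 0, 0.05], 0]
    - [0.45, [0, 0, 0.035], 0]
    - [0.45, [0, 0, 0.018], 0]
    - [0.45, [0, 0, 0], 0]
    - [0.6, [0, 0, 0], 0]

```text
t: 6.78
eef_pos: [0.426, 0.2484, 0.0681]
orientation: [[-0.995, -0.096, -0.001], [-0.096, 0.995, -0.001], [0.001, -0.0, -1.0]]
wrist_force: [0.4, 0.3, -0.2]
width: 0.0346
grip_force: 0.0
```

Emit:
apply_moves:
  series:
    - [0.8, [0, 0, 0], 0]
    - [0.8, [0, 0, 0], 0]
    - [0.8, [-0.01, 0, 0], 0]
    - [0.8, [-0.02, 0, 0], 0]
    - [0.8, [-0.02, 0, 0], 0]
    - [0.8, [-0.012, 0, 0], 0]
    - [0.8, [-0.005, 0, 0], 0]
    - [0.8, [0, 0, 0], 0]

```text
t: 7.78
eef_pos: [0.4841, 0.2547, 0.0687]
orientation: [[-0.995, -0.098, -0.016], [-0.098, 0.995, -0.004], [0.016, -0.003, -1.0]]
wrist_force: [-15.6, 0.3, 18.8]
width: 0.0236
grip_force: 33.6
```

Emit:
apply_moves:
  series:
    - [0.8, [-0.004, 0, 0], 0]
    - [0.8, [0, 0, 0], 0]
    - [0.8, [0.009, 0, 0], 0]
    - [0.6, [0, 0, 0], 0]
    - [0.45, [0, 0, 0], 0]
    - [0.45, [0, 0, -0.03], 0]
    - [0.45, [0, 0, -0.05], 0]
    - [0.45, [0, 0, -0.062], 0]

```text
t: 8.78
eef_pos: [0.4886, 0.2538, 0.211]
orientation: [[-0.996, -0.095, -0.001], [-0.095, 0.996, -0.001], [0.001, -0.001, -1.0]]
wrist_force: [0.6, 0.9, -0.4]
width: 0.0472
grip_force: 0.0
```

```bash
python3 - <<'E'
from station import arm
import cv2,numpy as np
s=arm.sense(); print(s['t'],s['eef_pos'],s['joint_pos'])
I={}
for n in('wrist','side','scene'):
    c=arm.read_camera(n); I[n]=c['image']; np.savez(n+'3.npz',K=c['intrinsics'],E=c['extrinsics'])
f=lambda im,x,y,w,h:cv2.resize(im[y:y+h,x:x+w],(400,300),interpolation=cv2.INTER_CUBIC)
cv2.imwrite('pics/c3.png',np.vstack([np.hstack([f(I['wrist'],0,0,512,384),f(I['wrist'],160,80,200,150)]),np.hstack([f(I['side'],184,240,120,90),f(I['scene'],150,110,160,120)])]))
E
```

```text
8.775 [0.48862953 0.25379056 0.21096998] [-0.57745568  0.40012738  0.02072866  2.02227132 -0.01124389  0.72082809
  1.11573473]
```

View pics/c3.png

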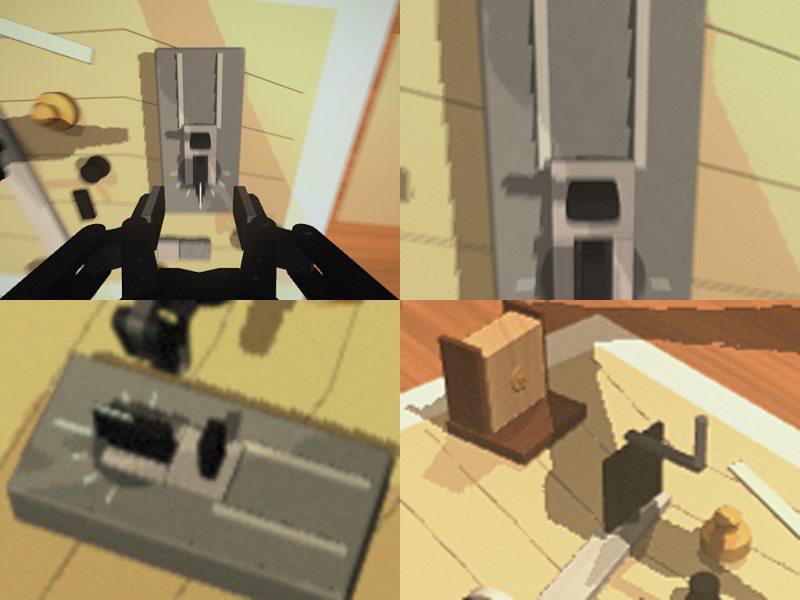

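The lock has moved forward: the prongs straddle the knob, and the knob is still on the tick. Next I'll measure the tab's travel and fit the rig.

```bash
python3 - <<'E'
from h import *
W=cam('wrist3'); w=lambda x,y:(160+(x-400)/2,80+y/2)
for p in ((568,181),(618,181),(567,220),(619,220)): print('tab',np.round(ray(W,w(*p),.103),4))
S,C=cam('side0'),cam('scene0')
s2=lambda x,y:(250+x/2.5,80+(y-300)/2.5); c2=lambda x,y:(150+(x-400)/2.5,100+(y-300)/2.5)
f=-.1745; n=np.array([np.cos(f),np.sin(f)]); t=np.array([-n[1],n[0]])
m=lambda a,b,z:(*(a*n+b*t),z)
# mirror +t end is toward camera side
o=[(S,s2(58,540),m(-.09,0,.188)),(C,c2(701,443),m(-.09,0,.188)),
 (S,s2(30,511),m(0,.048,.123)),(S,s2(128,527),m(0,-.048,.123)),(C,c2(603,491),m(0,.048,.123)),(C,c2(663,448),m(0,-.048,.123))]
v,r=fit(o,[.54,-.045,-1.24]); print(np.round(v,4),r.tolist())
v2,r2=fit(o[:2]+[(S,(160,190),(-.022,.30,.015)),],[.54,-.045,-1.24])
for nm,p in (('lens',(0,.234,.075)),('railend+',(0,.3,.015)),('rail0',(0,-.08,.015)),('peg',m(-.09,0,.188))):
    P=pose(*v,p); print(nm,np.round(P,3),'side',proj(S,P),'scene',proj(C,P))
ps,pc=s2(189,404),c2(518,403)
q=least_squares(lambda X:np.r_[proj(S,X)-ps,proj(C,X)-pc],[.51,-.28,.075]); print('mark',q.x,q.fun)
mk=(ray(S,ps,.075)+ray(C,pc,.075))/2
h=lambda d:np.arctan2(d[1],d[0])
ax=pose(*v,(0,0,.075)); le=pose(*v,(0,.234,.075)); F=(h(le-ax)+h(mk-ax))/2
qq=F-v[2]+.1745; print('q',qq,'peg target',ax[:2]-.09*np.array([np.cos(F),np.sin(F)]),'F',F,np.linalg.norm(mk-ax))
E
```

```text
tab [0.4714 0.2428 0.103 ]
tab [0.4694 0.2646 0.103 ]
tab [0.4894 0.2438 0.103 ]
tab [0.4872 0.267  0.103 ]
[ 0.5377 -0.0427 -1.2086] [[-0.4, 1.6], [1.7, 0.4], [0.1, -0.8], [-0.3, 0.1], [-0.2, -1.7], [-1.3, -1.3]]
lens [0.757 0.04  0.075] side [188.12900469 174.75131624] scene [193.8119827  235.93355647]
railend+ [0.818 0.064 0.015] side [166.11815268 188.15930599] scene [179.43977645 273.25869927]
rail0 [ 0.463 -0.071  0.015] side [311.47440986 196.4646687 ] scene [255.95821751 182.08784191]
peg [0.521 0.046 0.188] side [272.81502482 177.64821294] scene [272.05489626 157.6409743 ]
mark [ 0.5116075  -0.2884591   0.07136112] [ 0.00760891 -0.07021984  0.0453909   0.06418707]
q 0.7269637557432914 peg target [0.46640242 0.01217752] F -0.6561411092937506 0.24278100782321
```

```bash
python3 - <<'E'
import cv2,numpy as np
s=cv2.imread('pics/side0.png'); c=cv2.imread('pics/scene0.png')
f=lambda im,x,y,w,h,o:cv2.resize(im[y:y+h,x:x+w],o,interpolation=cv2.INTER_CUBIC)
cv2.imwrite('pics/rig.png',np.vstack([f(s,145,145,160,60,(800,300)),np.hstack([f(c,150,170,120,90,(400,300)),f(c,225,140,60,45,(400,300))])]))
E
```

```text
(no output)
```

View pics/rig.png

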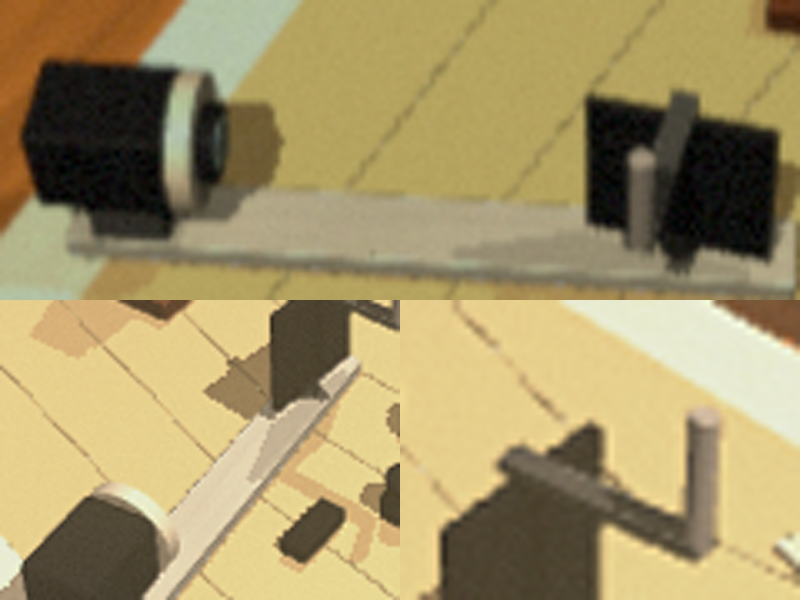

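The rig crop shows the lens front at side pixels of about (188,171) and the peg top at about (273,176), which agrees with the fit. The tab travelled about 0.056 m. I'll check that it is really at its stop by pushing it from behind with closed fingers.

Emit:
apply_moves:
  series:
    - [1, [0.034, 0.0015, 0], 0]
    - [1, [0, 0, 0], 0]
    - [1, [0, 0, 0.05], 0]
    - [1, [0, 0, 0.05], 0]
    - [1, [0, 0, 0.029], 0]
    - [1, [0, 0, 0.01], 0]
    - [1, [-0.005, 0, 0], 0]
    - [1, [0, 0, 0], 0]
  force: 30

```text
t: 9.93
eef_pos: [0.4608, 0.2539, 0.0723]
orientation: [[-0.995, -0.095, 0.003], [-0.095, 0.995, 0.001], [-0.003, 0.001, -1.0]]
wrist_force: [-0.6, -0.1, 0.9]
width: -0.0002
grip_force: 0.0
```

Emit:
apply_moves:
  series:
    - [1, [-0.005, 0, 0], 0]
    - [1, [-0.004, 0, 0], 0]
    - [1, [0, 0, 0], 0]

```text
t: 10.3
eef_pos: [0.4663, 0.2541, 0.0716]
orientation: [[-0.995, -0.097, -0.003], [-0.097, 0.995, -0.001], [0.003, -0.0, -1.0]]
wrist_force: [-4.2, 0.0, 2.8]
width: -0.0001
grip_force: 2.1
```

Emit:
apply_moves:
  series:
    - [1, [-0.005, 0, 0], 0]
    - [1, [0, 0, 0], 0]
    - [1, [0, 0, 0], 0]

```text
t: 10.68
eef_pos: [0.4663, 0.2538, 0.071]
orientation: [[-0.995, -0.099, -0.011], [-0.098, 0.995, -0.004], [0.012, -0.003, -1.0]]
wrist_force: [-12.0, -0.7, 8.9]
width: -0.0
grip_force: 5.9
```

Emit:
apply_moves:
  series:
    - [1, [-0.005, 0, 0], 0]
    - [1, [0, 0, 0], 0]
    - [1, [0, 0, 0], 0]

```text
t: 11.05
eef_pos: [0.4663, 0.2535, 0.0707]
orientation: [[-0.995, -0.1, -0.02], [-0.1, 0.995, -0.007], [0.021, -0.005, -1.0]]
wrist_force: [-19.4, -0.1, 14.8]
width: -0.0
grip_force: 9.6
```

The lock is hard against its stop: position held while the force rose to 19 N. Now I'll retreat and hover near the peg.

Emit:
apply_moves:
  series:
    - [1, [0.025, 0, 0], 0]
    - [0.45, [0, 0, -0.05], 0]
    - [0.45, [0, 0, -0.06], 0]
    - [0.45, [0, 0, -0.06], 0]
    - [0.45, [0, 0, -0.05], 0.18]
    - [0.45, [0, 0, -0.01], 0.185]
    - [0.45, [0, 0, 0], 0.185]
    - [0.45, [0, 0, 0], 0.185]

```text
t: 12.05
eef_pos: [0.4541, 0.2527, 0.3022]
orientation: [[-0.799, 0.602, 0.003], [0.602, 0.799, 0.002], [-0.002, 0.003, -1.0]]
wrist_force: [-0.4, -0.8, -0.6]
width: 0.0469
grip_force: 0.0
```

Emit:
apply_moves:
  series:
    - [0.45, [-0.04, -0.025, 0], 0]
    - [0.45, [-0.05, -0.032, 0], 0]
    - [0.45, [-0.05, -0.032, 0], 0]
    - [0.45, [-0.04, -0.026, 0], 0]
    - [0.45, [-0.01, -0.005, 0], 0]
    - [0.45, [0, 0, 0], 0]
    - [0.45, [0, 0, 0], 0]

```text
t: 12.92
eef_pos: [0.5337, 0.0451, 0.3012]
orientation: [[-0.805, 0.594, -0.0], [0.594, 0.805, 0.001], [0.001, 0.001, -1.0]]
wrist_force: [0.0, -0.6, -0.2]
width: 0.0473
grip_force: 0.0
```

```bash
python3 - <<'E'
from station import arm
import cv2,numpy as np
s=arm.sense(); print(s['t'],s['eef_pos'],s['orientation'][:,0],s['joint_pos'],np.abs(s['dq']).max())
c=arm.read_camera('wrist'); cv2.imwrite('pics/w4.png',c['image']);cv2.imwrite('pics/w4c.png',cv2.resize(c['image'],(800,600),interpolation=cv2.INTER_CUBIC)); np.savez('w4.npz',K=c['intrinsics'],E=c['extrinsics'])
E
```

```text
12.925 [0.53366557 0.04510502 0.30124058] [-8.04574346e-01  5.93851642e-01  5.90326791e-04] [-0.38605288  0.27663475  0.27223858  1.97001304 -0.09454774  0.90677013
  0.86964378] 0.008522066909479643
```

View pics/w4c.png

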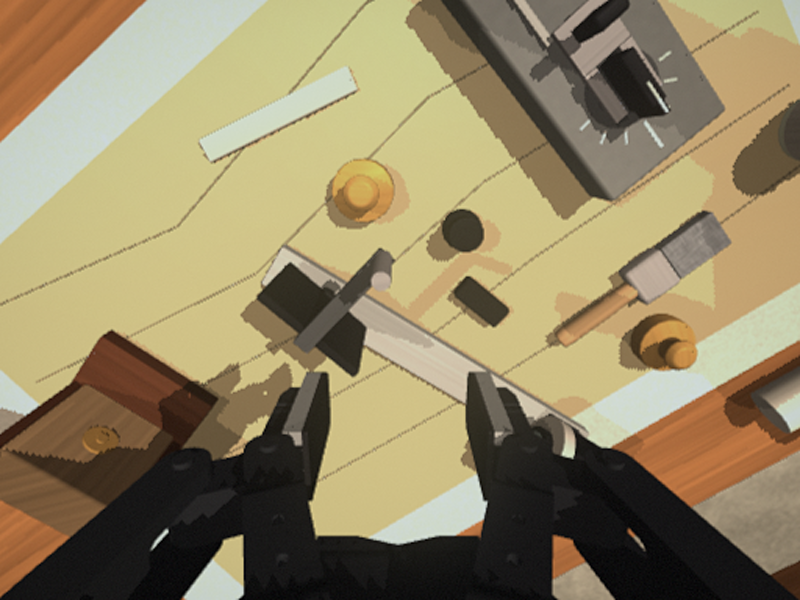

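The hover view shows the rail's upper edge running (288,247)-(588,430), the peg top at about (381,281), the disc at (101,438) and the mirror's top edge at (258,298)-(358,373).

```bash
python3 - <<'E'
from h import *
import cv2
W,S,C=cam('w4'),cam('side0'),cam('scene0'); w=lambda x,y:(x/1.5625,y/1.5625)
g=cv2.cvtColor(cv2.imread('pics/w4.png'),cv2.COLOR_BGR2GRAY)
h=lambda d:np.arctan2(d[1],d[0])
# subpixel upper rail edge
a,b=np.array(w(288,247)),np.array(w(588,430)); t=(b-a)/np.linalg.norm(b-a); n=np.array([-t[1],t[0]])
pts=[]
for k in np.linspace(.35,.95,60):
    p=a+k*(b-a); off=np.arange(-5,5.01,.25); l=[cv2.getRectSubPix(g,(1,1),tuple(map(float,p+o*n)))[0,0] for o in off]
    d=np.gradient(cv2.GaussianBlur(np.float32(l)[:,None],(1,5),0)[:,0]); i=np.abs(d).argmax(); pts.append((*(p+off[i]*n),off[i]))
pts=np.array(pts); print(np.round(pts[::5,2],2))
l=cv2.fitLine(np.float32(pts[:,:2]),cv2.DIST_HUBER,0,.01,.01).ravel(); p0=l[2:]-80*l[:2]; p1=l[2:]+80*l[:2]
for z in(.015,0.):
  P0,P1=ray(W,p0,z),ray(W,p1,z); print('rail heading',h(P1-P0)%np.pi,P0)
q=[ray(W,w(*p),.123) for p in((258,298),(358,373))]; print('mirror',q,h(q[1]-q[0]),np.linalg.norm(q[1]-q[0]))
print('peg',ray(W,w(381,281),.188),'mark',ray(W,w(101,438),.075))
ps,pc,pw=(325.6,121.6),(197.2,141.2),w(101,438)
r=least_squares(lambda X:np.r_[proj(S,X)-ps,proj(C,X)-pc,proj(W,X)-pw],[.51,-.28,.075]);print('mark tri',r.x,np.round(r.fun,1))
ps,pc,pw=(273,176),(270.4,157.2),w(381,281)
r=least_squares(lambda X:np.r_[proj(S,X)-ps,proj(C,X)-pc,proj(W,X)-pw],[.52,.04,.19]);print('peg tri',r.x,np.round(r.fun,1))
E
```

```text
[1.5  1.5  1.5  1.5  1.25 1.25 3.25 1.5  4.5  1.25 1.25 3.25]
rail heading 0.3558279582573772 [ 0.58297685 -0.00626811  0.015     ]
rail heading 0.3558279582573771 [ 0.58698185 -0.00973145  0.        ]
mirror [array([ 0.49175421, -0.05171164,  0.123     ]), array([ 0.5836184 , -0.03028996,  0.123     ])] 0.22909474019745654 0.09432877477045204
peg [0.52153532 0.04174339 0.188     ] mark [ 0.51114651 -0.28442195  0.075     ]
mark tri [ 0.5115997  -0.28831099  0.07127546] [-0.  -0.   0.1  0.1 -0.   0. ]
peg tri [0.52177862 0.04159015 0.18771706] [ 0.2  0.3  0.2 -0.1  0.   0.2]
```

Emit:
apply_moves:
  series:
    - [0.45, [0.0076, -0.0099, 0.02], 0]
    - [0.45, [0, 0, 0.045], 0]
    - [0.45, [0, 0, 0.045], 0]
    - [0.45, [0, 0, 0.03], 0]
    - [0.45, [0, 0, 0.015], 0]
    - [0.45, [0, 0, 0], 0]
    - [0.6, [0, 0, 0], 0]
    - [0.8, [0, 0, 0], 0]

```text
t: 13.98
eef_pos: [0.5229, 0.0399, 0.1475]
orientation: [[-0.803, 0.596, 0.003], [0.596, 0.803, 0.001], [-0.002, 0.002, -1.0]]
wrist_force: [0.0, 0.2, 1.0]
width: 0.0179
grip_force: 0.0
```

Emit:
apply_moves:
  series:
    - [1, [0, 0, 0], 0]
    - [1, [0, 0, 0], 0]
    - [1, [0, 0, 0], 0]
    - [1, [0, 0, 0], 0]
  force: 40

```text
t: 14.48
eef_pos: [0.5232, 0.0404, 0.1474]
orientation: [[-0.803, 0.596, 0.003], [0.596, 0.803, 0.001], [-0.001, 0.002, -1.0]]
wrist_force: [0.5, 1.5, 6.5]
width: 0.0108
grip_force: 39.2
```

```bash
python3 - <<'E'
from h import *
from station import arm
import cv2
s=arm.sense(); print(s['t'],s['eef_pos'],s['orientation'],s['wrist_force'],s['width'])
W=cam('w4'); g=cv2.imread('pics/w4.png',0)
a,b=np.array((288,247))/1.5625,np.array((588,430))/1.5625; t=(b-a)/np.linalg.norm(b-a); n=np.array([-t[1],t[0]])
P=[];off=np.arange(0,2.8,.1)
for k in np.linspace(.3,.85,80):
    p=a+k*(b-a); l=np.float32([cv2.getRectSubPix(g,(1,1),tuple(map(float,p+o*n)))[0,0] for o in np.arange(-2,5,.1)])
    d=np.abs(np.gradient(cv2.GaussianBlur(l[:,None],(1,9),0)[:,0]))[20:48]; P.append(p+off[d.argmax()]*n)
P=np.float32(P); l=cv2.fitLine(P,cv2.DIST_HUBER,0,.01,.01).ravel(); r=(P-l[2:])@[-l[1],l[0]]; P=P[abs(r)<.4]
l=cv2.fitLine(P,cv2.DIST_L2,0,.01,.01).ravel()
A,B=[ray(W,l[2:]+k*l[:2],.015) for k in(-60,60)]; d=B-A; print(len(P),'rail',np.arctan2(d[1],d[0])%np.pi,A)
E
```

```text
14.475 [0.52321289 0.04035895 0.14740363] [[-0.80287885  0.59613635  0.00264442]
 [ 0.59614043  0.80287941  0.00111364]
 [-0.00145927  0.00247056 -0.99999588]] [0.46656709 1.48684817 6.50605657] 0.010788903676955813
73 rail 0.35876526476497067 [ 0.57567825 -0.00934411  0.015     ]
```

Emit:
apply_moves:
  series:
    - [1, [0.0072, -0.0089, 0], 0]
    - [1, [0.0066, -0.0107, 0], 0]
    - [1, [0.0051, -0.0116, 0], 0]
    - [1, [0.0033, -0.0121, 0], 0]
    - [1, [0.0014, -0.0098, 0], 0]
    - [1, [0.0004, -0.0061, 0], 0]
    - [1, [0, 0, 0], 0]
    - [1, [0, 0, 0], 0]

```text
t: 15.48
eef_pos: [0.4665, 0.008, 0.1471]
orientation: [[-0.804, 0.595, -0.001], [0.595, 0.804, 0.002], [0.002, 0.001, -1.0]]
wrist_force: [-2.4, 4.0, 11.2]
width: 0.011
grip_force: 40.0
```

```bash
python3 - <<'E'
from station import arm
import cv2,numpy as np
s=arm.sense(); print(s['t'],s['eef_pos'],s['orientation'],s['wrist_force'],s['width'])
I={}
for n in('wrist','side','scene'):
    c=arm.read_camera(n); I[n]=c['image']; np.savez(n+'5.npz',K=c['intrinsics'],E=c['extrinsics']); cv2.imwrite(f'pics/{n}5.png',c['image'])
f=lambda im,x,y,w,h:cv2.resize(im[y:y+h,x:x+w],(400,300),interpolation=cv2.INTER_CUBIC)
cv2.imwrite('pics/c5.png',np.vstack([np.hstack([f(I['wrist'],0,0,512,384),f(I['wrist'],160,100,200,150)]),np.hstack([f(I['side'],240,130,100,75),f(I['scene'],200,130,100,75)])]))
E
```

```text
15.475 [0.46653805 0.00798836 0.14709999] [[-8.03708677e-01  5.95022416e-01 -8.28948969e-04]
 [ 5.95019852e-01  8.03708181e-01  2.12964003e-03]
 [ 1.93341662e-03  1.21836908e-03 -9.99997389e-01]] [-2.39065214  4.01526567 11.17759344] 0.010970420569112441
```

View pics/c5.png

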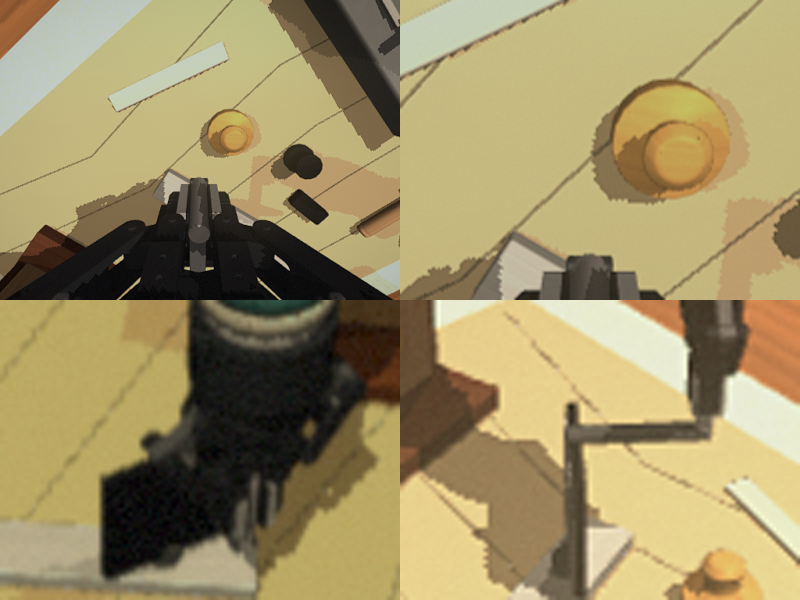

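The gripper holds the peg, and the mirror has turned about 0.73 rad. The TCP is about 0.6 mm past the target, so I'll trim that.

Emit:
apply_moves:
  series:
    - [1, [0, 0.0006, 0], 0]
    - [1, [0, 0, 0], 0]
    - [1, [0, 0, 0], 0]
    - [1, [0, 0, 0], 0]

```text
t: 16.12
eef_pos: [0.4669, 0.0084, 0.1471]
orientation: [[-0.804, 0.595, -0.001], [0.595, 0.804, 0.002], [0.002, 0.001, -1.0]]
wrist_force: [-2.4, 4.8, 11.5]
width: 0.0111
grip_force: 40.0
```

```bash
python3 - <<'E'
from station import arm
import numpy as np
s=arm.sense(); print(s['t'],s['eef_pos'],s['wrist_force'],np.dot(np.array([.4672,.0083])-s['eef_pos'][:2],s['orientation'][:2,1]))
E
```

```text
16.125 [0.46685439 0.00843571 0.14712065] [-2.4311187   4.79919466 11.45001266] 9.661973038367859e-05
```

```bash
python3 -c "
from station import arm
print(arm.job_done())"
```

```text
the job is handed in; nothing more can be done
None
```

I've handed in the job at about 16 s: the knob is on the long tick, the lock is home against its stop around the knob, and the gripper holds the mirror peg at about 0.73 rad. That angle comes from camera measurements and the arm's position readings; I couldn't see the camera's own view to confirm the disc is centred.

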